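# Feel for the release groove of a template clamp

### The arm

A 6-joint arm with a two-finger parallel gripper is mounted at the origin on the work surface. World frame = base frame: x ahead of the robot, y to its left, z up, the work surface at z = 0. Lengths are in mm, angles in rad, forces in N, time in s.
With the tool pointing down it reaches from about 350 to 875 mm from the base axis. Payload 4.2 kg.
Tool frame: the origin (TCP) lies midway between the tips of the shut fingers; the grasp point (between the pads) lies 19 mm behind it; z points along the fingers, y is the line along which they close (so a half turn about z gives the same grasp; the last joint's range is limited). The gripper opens to 85 mm and grips with 20 to 120 N. Pads are 22 mm wide; open, the fingers measure 114 mm over their backs; the gripper's body (76 mm by 85 mm) begins 54 mm behind the grasp point. The pads swing forward as they close: fully open they stand 13 mm farther back than shut.
Start: joints at [-0.88, 0.385, 0.008, 0, -1.194, -0.259], TCP at [261.579, -567.605, 231.312] pointing down, gripper open.
Joint ranges: [-3.14, 3.14], [-1.21, 2.06], [-1.07, 1.41], [-3.16, 2.05], [-2.99, -0.16], [-3.1, 3.1]. Speed limits (rad/s): [2.79, 2.79, 3.14, 3.14, 3.14, 3.14].

### API

Orientations are given as a unit quaternion [x, y, z, w].
In Python, from bench import arm gives the robot as it stands.
- The arm moves only by the tool send_rows, never from a script. Its argument "targets" is a list of rows, each an object of numbers: "gripper": the gripper command: -1 is fully open, 1 is shut, values between are in proportion; "x", "y", "z": the shift along the tool's x, y, z in cm; "ax", "ay", "az": the turn, a rotation vector about the tool's x, y, z in degrees. A call has 1 to 5 rows; each row shifts and turns the commanded pose from where the row before left it, along the tool's axes as they then stand; what a row does not reach is not made up. A row lasts 1/12 s, in which the tool goes at most 41.7 mm and 7.16 degrees, less where a joint would pass 70% of its speed; a pose out of reach is approached as far as the arm can. A call is refused whole if a number of a shift passes 4.17 or a number of a turn 7.16, either way. A call with a gripper value outside its range is refused whole. The fingers move at their own pace and stop on an object; the grip force is fixed at half the most. Time passes only in rows, so rows that do not move let the fingers close. It gives the time, the measured TCP pose, the force, the opening and the grip force at its end, in the units of the state.
- arm.read_state(): the state, without advancing time (a new reading comes with each control period).
- arm.get_image(name): name is "side" or "top" or "wrist"; returns (picture, depth): 400x640x3 uint8, red, green, blue; 400x640 float32, mm along the optical axis (not along the pixel's ray), 0 where there is no reading.
- arm.camera_model(name): a dict with "fx", "fy", "cx", "cy" (pixels), "cam_to_world" (4x4, takes a point from camera to world coordinates). Camera axes: x right, y down, z forward; pixel columns grow to the right and rows downward; lengths in mm; the calibration is good to about 2 mm. A picture is of the moment at which its call begins: read the wrist's pose just before it. camera_model takes no time and is no camera call; for the wrist camera it gives the pose at the moment of the call.
- arm.job_done(): hands the job in; it is judged then, once.
Trained networks look in the newest picture that a camera, given by its name, has taken for a name from the list of things; names that differ only in an ending like _2 or _b are one class to them, and where a whole thing is asked for, a point or a joint stands for the part that bears it (a point fixed in the world has none). Each returns a list of dicts, best first, with "score" (0 to 1); they miss things now and then, are a little off and sometimes report something else, mostly with a low value. They report only what shows in the picture. A call takes as long as a camera call.
- arm.boxes_of(camera, thing): "rect" ([left, top, width, height] in pixels, round what is visible of it).
The state is a dict: "clock": time; "joints": joint angles; "joint_vel": joint speeds; "joint_efforts": joint torques, N m; "position": TCP position; "ee_rot": TCP orientation; "contact_force": force on the tool from outside, world axes, zero at the start; "wrist_torque": the same for the moment, N m; "gripper_width": finger opening in mm; "grasp_force": force on a finger pad.
Only numpy, scipy, OpenCV 4.12 (cv2) and the standard library are available. Lean on these libraries where they do the work, as an engineer would, in place of code of your own. Each camera call takes 0.05 s, during which the arm holds its last target. There are 200 camera calls.

### The job

The release key of the template clamp sits in a hard-to-see groove somewhere along the clamp's black front edge. Touch the edge at its red mark, run a shut fingertip along the edge from there until it finds the groove, then press the key inside fully down so that the blue jaw lifts, and finish while still holding it down. Pick nothing up, and leave the weight, the awl and the jar where they are.

Things in the scene. Friction and masses are not known exactly. Their poses are not given: they have to be found in the camera images.
- clamp: Fixed flat clamp on the table, 225 x 420 mm. Origin: table level, under the middle of the black front edge; x points from the edge across the clamp, y along the edge towards the end with the red mark, z up. Behind the edge: aluminium rail (x 22 to 34 mm, top at z 34), blue jaw (x 38 to 72, top at z 34, lifted 42), then a 16 mm high bed to x = 195 with a thin grey template.
- edge_mid (a point): Top middle of the black front edge, a flat-topped bar 44 mm wide (x), 420 mm long (y), top 40 mm above the table, open air in front (-x). Axes as the clamp's. The release groove cuts across the bar's full width, 50 mm long along y, its middle anywhere from y = -60 to 60 mm, new each time; the key in it is as black as the bar.
- red_mark (a point): Middle of the red stripe (12 mm wide, across the bar) on top of the black edge, 160 mm from the clamp's origin along its y, 40 mm above the table.
- key (a joint): How far the release key in the groove is pressed, m: 0 at rest, 0.008 fully down. The key is the 42 mm wide floor of the groove, filling its length, its top 8 mm below the bar's top at rest; it goes straight down 8 mm more to its stop against a spring (about 5 N at first, 8 N fully down) and comes back up when let go.
- jaw (a joint): How far the blue jaw is lifted, m: it is linked to the key and rises as much as the key goes down, 0 to 0.008.
- weight: Loose brass pattern weight with a knob, 52 mm diameter, 52 mm high, standing in front of the clamp. Origin: centre of its underside. Leave alone.
- awl: Loose awl, shaped like a screwdriver, 170 mm long, lying in front of the clamp. Its x runs along its length; origin underneath its middle. Leave alone.
- jar: Loose amber jar, 56 mm diameter, 75 mm high, standing beside the end of the clamp that has the red mark. Origin: centre of its underside. Leave alone.

How it is judged:
By the outcome, as a careful person would: the job done as asked, in the order asked, and still so for the second after the job is handed in, while the arm keeps its last pose, push and grip.
It also fails if it takes over 61 s, if anything falls off the work surface, if the arm or the gripper's body presses on something with over 40 N, if the wrist force passes 120 N, or if a joint passes its speed limit or range.

## Working session

There is one attempt and no reset: what is moved stays moved. The work goes in short steps, Python scripts to look and compute and a tool call to move; the robot and the scene stay as the last step left them, time stands still between calls to the robot, and variables do not carry over. Pictures are saved under pics/ and viewed, at most 10 in all, crops included, and the job is handed in when it is done.

Besides the shell and the picture viewer there is one more tool, called as name(argument=value, ...), one argument or row to a line, values as JSON. send_rows: Moves the arm, as the interface text tells. Its arguments: {"type":"object","properties":{"targets":{"type":"array"}},"required":["targets"]}

```bash
mkdir -p pics; python3 - <<'E'
from bench import arm
import cv2,numpy as np
s=arm.read_state();print(s['clock'],s['position'],s['ee_rot'],s['gripper_width'])
p,d=arm.get_image('top');np.savez('top.npz',p=p,d=d)
cv2.imwrite('pics/top.png',p[:,:,::-1])
m=arm.camera_model('top');print(m)
M=np.array(m['cam_to_world'])
for t in ['clamp','red_mark','edge_mid','weight','awl','jar','key']:
    for r in arm.boxes_of('top',t)[:2]:
        l,tp,w,h=r['rect'];u,v=l+w/2,tp+h/2;z=d[int(v),int(u)]
        q=M@[(u-m['cx'])/m['fx']*z,(v-m['cy'])/m['fy']*z,z,1]
        print(t,r['score'],np.round(r['rect']),q[:3].round())
E
```

```text
0.0 [ 261.33971775 -567.10714345  230.22798497] [-2.14131982e-01  9.76804148e-01  1.03784837e-03 -2.69221696e-04] 85.53109932570014
{'fx': 517.1163989442135, 'fy': 517.1163989442135, 'cx': 315.49983500722465, 'cy': 188.1853284720269, 'cam_to_world': array([[ 2.61732917e-02, -9.84437383e-01,  1.73775711e-01,
         3.51607037e+02],
       [-9.99649783e-01, -2.64541429e-02,  7.00202487e-04,
         1.03072579e+02],
       [ 3.90778197e-03, -1.73733178e-01, -9.84785008e-01,
         1.23748755e+03],
       [ 0.00000000e+00,  0.00000000e+00,  0.00000000e+00,
         1.00000000e+00]])}
clamp 0.79 [294. 122. 182. 113.] [595. -64.  18.]
red_mark 0.72 [292. 122. 185. 115.] [589. -60.  36.]
edge_mid 0.36 [311. 170. 147.  33.] [573. -59.  33.]
edge_mid 0.24 [255. 145.  24.  30.] [621. 217.  74.]
weight 0.83 [421. 242.  20.  24.] [ 416. -167.   34.]
awl 0.58 [342. 224.  17.  47.] [426.  17.  24.]
jar 0.55 [256. 143.  25.  30.] [624. 215.  72.]
key 0.78 [380. 202.  19.  19.] [512. -71.  35.]
```

View pics/top.png

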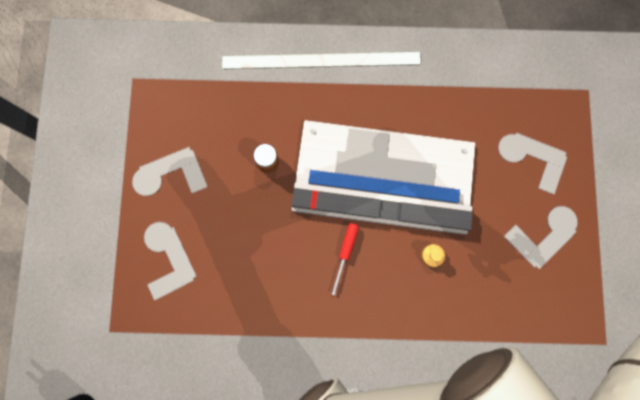

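The top view shows the clamp with its black edge from (293,200) to (472,218), the red mark at (314,200) and a faint groove near (389,210). The awl is at (345,255), the weight at (433,256) and the jar at (265,155). Next I'll fit the edge from pixels projected onto z = 40.

```bash
cat > h.py <<'E'
import numpy as np,cv2
from bench import arm
def onplane(m,u,v,z):
    M=np.array(m['cam_to_world']);r=np.stack([(u-m['cx'])/m['fx'],(v-m['cy'])/m['fy'],np.ones_like(u)],-1)@M[:3,:3].T
    o=M[:3,3];return o+r*((z-o[2])/r[...,2])[...,None]
E
python3 - <<'E'
from h import *
f=np.load('top.npz');p=f['p'].astype(int);d=f['d'];m=arm.camera_model('top');M=np.array(m['cam_to_world'])
v,u=np.mgrid[:400,:640].astype(float)
P=np.stack([(u-m['cx'])/m['fx']*d,(v-m['cy'])/m['fy']*d,d,np.ones_like(d)],-1)@M.T
roi=(u>285)&(u<480)&(v>115)&(v<240)
red=roi&(p[...,0]>p[...,1]+80)&(v<212)&(u>305)&(u<322)&(v>188)
q=onplane(m,u[red],v[red],40.);print('red',red.sum(),q.mean(0).round(1))
blue=roi&(p[...,2]>p[...,0]+60)
q=onplane(m,u[blue],v[blue],34.);print('jaw',blue.sum(),cv2.minAreaRect(q[:,:2].astype(np.float32)))
g=p.max(-1)
dark=roi&(g<100)&(p.max(-1)-p.min(-1)<25)&(P[...,2]>30)&(v>185)
q=onplane(m,u[dark],v[dark],40.);r=cv2.minAreaRect(q[:,:2].astype(np.float32));print('bar',dark.sum(),r,cv2.boxPoints(r).round());print('depth z',np.percentile(P[...,2][dark],[10,50,90]))
c=cv2.resize(f['p'][180:240,285:480],None,fx=4,fy=4,interpolation=cv2.INTER_CUBIC)
c=np.clip(c.astype(float)*2.0,0,255).astype(np.uint8)
cv2.imwrite('pics/crop.png',c[:,:,::-1])
s,_=arm.get_image('side');cv2.imwrite('pics/side.png',s[:,:,::-1])
E
```

```text
red 93 [536.4 107.5  40. ]
jaw 1969 ((574.0660400390625, -57.63348388671875), (356.1759948730469, 31.74616050720215), 83.81763458251953)
bar 1303 ((515.8948364257812, -51.94123840332031), (418.9628601074219, 40.74913024902344), 83.88288116455078) [[ 473. -258.]
 [ 514. -262.]
 [ 558.  154.]
 [ 518.  159.]]
depth z [36.62484155 40.6537928  43.7674146 ]
```

View pics/crop.png

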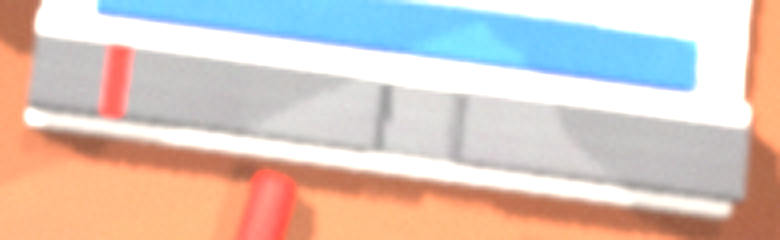

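View pics/side.png

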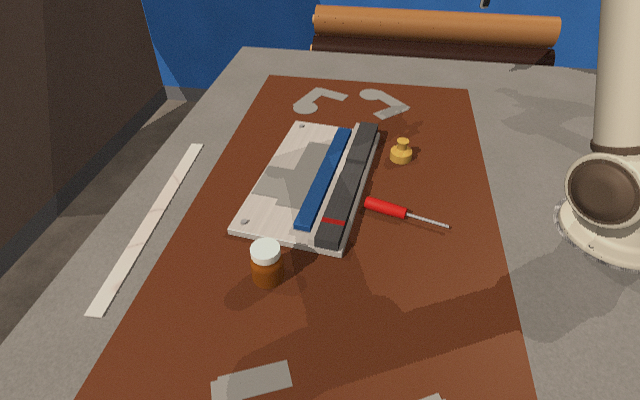

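The boosted crop shows two groove walls at image columns 380 and 400, row 210, so the groove middle is a little past the clamp's mid, at about y = -18. The side view agrees with the layout. I'll shut the gripper and turn it so the tool's x runs along the edge.

send_rows(
  targets=[
    {"gripper": 1, "az": -7},
    {"gripper": 1, "az": -7},
    {"gripper": 1, "az": -7},
    {"gripper": 1, "az": -7},
    {"gripper": 1, "az": -7},
  ],
)

```text
$.targets[0]: bad value
```

send_rows(
  targets=[
    {"gripper": 1, "az": -7},
    {"gripper": 1, "az": -7},
    {"gripper": 1, "az": -7},
    {"gripper": 1, "az": -3},
    {"gripper": 1},
  ],
)

```text
$.targets[0]: bad value
```

```bash
cat >> h.py <<'E'
from scipy.spatial.transform import Rotation as R
a=np.deg2rad(83.85);CY=np.array([np.cos(a),np.sin(a),0]);CX=np.array([np.sin(a),-np.cos(a),0]);O=np.array([518,-52.2,0])
def st():
    s=arm.read_state();p=np.array(s['position']);r=R.from_quat(s['ee_rot'])
    X=r.apply([1,0,0]);print('t',s['clock'],'clamp xyz',np.round([(p-O)@CX,(p-O)@CY,p[2]],1),'toolx deg',np.rad2deg(np.arctan2(X[1],X[0])).round(2),'F',np.round(s['contact_force'],1),'w',s['gripper_width'])
    return p,r
def go(c):
    p,r=st();t=O+CX*c[0]+CY*c[1]+np.array([0,0,c[2]]);print('tool cm',(r.inv().apply(t-p)/10).round(2))
E
python3 - <<'E'
from h import *
m=arm.camera_model('top');q=onplane(m,np.array([380.5,390.2,400]),np.array([209,210.,211]),40.)
print((q-O)@CY,(q-O)@CX, arm.read_state()['joints'])
go([0,160,90])
E
```

```text
[  2.98485312 -19.73945811 -42.68327188] [-0.68660903  0.00169673  0.72085757] [-8.80392349e-01  3.84785363e-01  7.81563918e-03 -8.14407747e-05
 -1.19399208e+00 -2.58581972e-01]
t 0.45 clamp xyz [-199.7 -539.9  231.2] toolx deg -155.26 F [ 0.3 -0.7  0.8] w 85.06634447258507
tool cm [-53.07  49.8   14.13]
```

Rows need every field, it seems.

send_rows(
  targets=[
    {"gripper": 1, "x": 0, "y": 0, "z": 0, "ax": 0, "ay": 0, "az": -7},
    {"gripper": 1, "x": 0, "y": 0, "z": 0, "ax": 0, "ay": 0, "az": -7},
    {"gripper": 1, "x": 0, "y": 0, "z": 0, "ax": 0, "ay": 0, "az": -7},
    {"gripper": 1, "x": 0, "y": 0, "z": 0, "ax": 0, "ay": 0, "az": -7},
    {"gripper": 1, "x": 0, "y": 0, "z": 0, "ax": 0, "ay": 0, "az": -7},
  ],
)

```text
clock: 0.87
position: [261.6, -567.6, 231.3]
ee_rot: [-0.501, 0.866, 0.0, 0.0]
contact_force: [-0.6, -0.2, 0.1]
gripper_width: 25.3
grasp_force: 0.0
```

send_rows(
  targets=[
    {"gripper": 1, "x": 0, "y": 0, "z": 0, "ax": 0, "ay": 0, "az": -7},
    {"gripper": 1, "x": 0, "y": 0, "z": 0, "ax": 0, "ay": 0, "az": -7},
    {"gripper": 1, "x": 0, "y": 0, "z": 0, "ax": 0, "ay": 0, "az": -7},
    {"gripper": 1, "x": 0, "y": 0, "z": 0, "ax": 0, "ay": 0, "az": -3},
    {"gripper": 1, "x": 0, "y": 0, "z": 0, "ax": 0, "ay": 0, "az": 0},
  ],
)

```text
clock: 1.28
position: [261.6, -567.6, 231.3]
ee_rot: [-0.668, 0.744, -0.0, 0.0]
contact_force: [-0.8, 0.4, 0.9]
gripper_width: 0.5
grasp_force: 0.0
```

```bash
python3 -c "
from h import *
go([0,160,90])"
```

```text
t 1.2833 clamp xyz [-199.7 -539.9  231.3] toolx deg -96.22 F [-0.8  0.4  0.9] w 0.466810595674294
tool cm [-70.01 -19.89  14.13]
```

send_rows(
  targets=[
    {"gripper": 1, "x": -3.5, "y": -1, "z": 0, "ax": 0, "ay": 0, "az": 0},
    {"gripper": 1, "x": -3.5, "y": -1, "z": 0, "ax": 0, "ay": 0, "az": 0},
    {"gripper": 1, "x": -3.5, "y": -1, "z": 0, "ax": 0, "ay": 0, "az": 0},
    {"gripper": 1, "x": -3.5, "y": -1, "z": 0, "ax": 0, "ay": 0, "az": 0},
    {"gripper": 1, "x": -3.5, "y": -1, "z": 0, "ax": 0, "ay": 0, "az": 0},
  ],
)

```text
clock: 1.7
position: [330.6, -397.6, 231.4]
ee_rot: [-0.667, 0.745, -0.0, 0.0]
contact_force: [0.3, -0.3, -0.8]
gripper_width: 0.1
grasp_force: 0.0
```

send_rows(
  targets=[
    {"gripper": 1, "x": -3.5, "y": -1, "z": 0, "ax": 0, "ay": 0, "az": 0},
    {"gripper": 1, "x": -3.5, "y": -1, "z": 0, "ax": 0, "ay": 0, "az": 0},
    {"gripper": 1, "x": -3.5, "y": -1, "z": 0, "ax": 0, "ay": 0, "az": 0},
    {"gripper": 1, "x": -3.5, "y": -1, "z": 0, "ax": 0, "ay": 0, "az": 0},
    {"gripper": 1, "x": -3.5, "y": -1, "z": 0, "ax": 0, "ay": 0, "az": 0},
  ],
)

```text
clock: 2.12
position: [399.5, -229.0, 231.7]
ee_rot: [-0.667, 0.745, -0.0, 0.0]
contact_force: [0.8, -0.1, -0.3]
gripper_width: 0.0
grasp_force: 0.0
```

send_rows(
  targets=[
    {"gripper": 1, "x": -3.5, "y": -1, "z": 0, "ax": 0, "ay": 0, "az": 0},
    {"gripper": 1, "x": -3.5, "y": -1, "z": 0, "ax": 0, "ay": 0, "az": 0},
    {"gripper": 1, "x": -3.5, "y": -1, "z": 0, "ax": 0, "ay": 0, "az": 0},
    {"gripper": 1, "x": -3.5, "y": -1, "z": 0, "ax": 0, "ay": 0, "az": 0},
    {"gripper": 1, "x": -3.5, "y": -1, "z": 0, "ax": 0, "ay": 0, "az": 0},
  ],
)

```text
clock: 2.53
position: [468.3, -60.2, 231.8]
ee_rot: [-0.667, 0.745, -0.0, 0.0]
contact_force: [1.3, -1.1, -0.5]
gripper_width: 0.2
grasp_force: 0.0
```

send_rows(
  targets=[
    {"gripper": 1, "x": -3.5, "y": -1, "z": 0, "ax": 0, "ay": 0, "az": 0},
    {"gripper": 1, "x": -3.5, "y": -1, "z": 0, "ax": 0, "ay": 0, "az": 0},
    {"gripper": 1, "x": -3.5, "y": -1, "z": 0, "ax": 0, "ay": 0, "az": 0},
    {"gripper": 1, "x": -3.5, "y": -1, "z": 0, "ax": 0, "ay": 0, "az": 0},
    {"gripper": 1, "x": -3.5, "y": -1, "z": 0, "ax": 0, "ay": 0, "az": 0},
  ],
)

```text
clock: 2.95
position: [537.0, 108.3, 231.6]
ee_rot: [-0.667, 0.745, -0.0, 0.0]
contact_force: [1.0, -0.3, 0.7]
gripper_width: -0.2
grasp_force: 0.0
```

send_rows(
  targets=[
    {"gripper": 1, "x": 0, "y": 0, "z": 2.5, "ax": 0, "ay": 0, "az": 0},
    {"gripper": 1, "x": 0, "y": 0, "z": 2.5, "ax": 0, "ay": 0, "az": 0},
    {"gripper": 1, "x": 0, "y": 0, "z": 2.5, "ax": 0, "ay": 0, "az": 0},
    {"gripper": 1, "x": 0, "y": 0, "z": 0, "ax": 0, "ay": 0, "az": 0},
    {"gripper": 1, "x": 0, "y": 0, "z": 0, "ax": 0, "ay": 0, "az": 0},
  ],
)

```text
clock: 3.37
position: [536.3, 106.1, 155.7]
ee_rot: [-0.667, 0.745, 0.0, -0.001]
contact_force: [-0.0, 0.5, 0.5]
gripper_width: -0.1
grasp_force: 0.0
```

```bash
python3 - <<'E'
from h import *
go([0,160,60])
p,d=arm.get_image('wrist');m=arm.camera_model('wrist');np.savez('w.npz',p=p,d=d);cv2.imwrite('pics/wrist.png',p[:,:,::-1])
v,u=np.mgrid[:400,:640].astype(float);pi=p.astype(int)
Q=onplane(m,u,v,40.);X=(Q-O)@CX;Y=(Q-O)@CY
red=(pi[...,0]>90)&(pi[...,0]>2.2*pi[...,1])&(abs(X)<40)&(abs(Y-160)<30)
print('red n',red.sum(),'x',np.percentile(X[red],[2,50,98]).round(1),'y',np.percentile(Y[red],[2,50,98]).round(1) )
E
```

```text
t 3.3667 clamp xyz [  1.3 159.3 155.7] toolx deg -96.29 F [-0.   0.5  0.5] w -0.0627687924965115
tool cm [-0.08  0.11  9.57]
red n 798 x [-18.2   2.4  23.7] y [157.  162.9 169. ]
```

View pics/wrist.png

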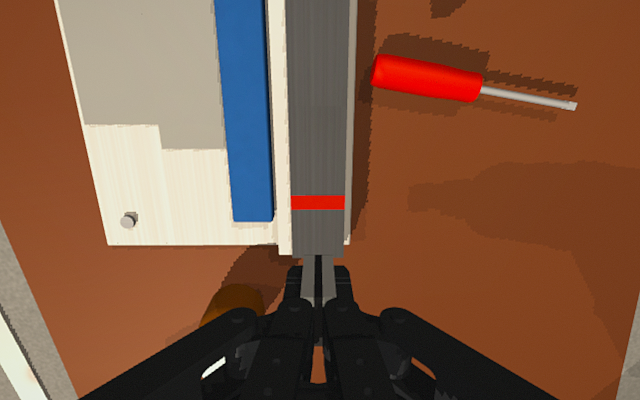

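The wrist view shows the red stripe at (318,202) across the bar, and the awl and jar are clear of the path. It puts the mark about 2.5 mm further along and 1 mm further across than I had it. Going down.

send_rows(
  targets=[
    {"gripper": 1, "x": -0.25, "y": -0.05, "z": 2.5, "ax": 0, "ay": 0, "az": 0},
    {"gripper": 1, "x": 0, "y": 0, "z": 2.5, "ax": 0, "ay": 0, "az": 0},
    {"gripper": 1, "x": 0, "y": 0, "z": 2.5, "ax": 0, "ay": 0, "az": 0},
    {"gripper": 1, "x": 0, "y": 0, "z": 2.5, "ax": 0, "ay": 0, "az": 0},
    {"gripper": 1, "x": 0, "y": 0, "z": 0.5, "ax": 0, "ay": 0, "az": 0},
  ],
)

```text
clock: 3.83
position: [536.6, 108.2, 49.8]
ee_rot: [-0.667, 0.745, 0.001, -0.001]
contact_force: [-1.0, -1.3, -0.1]
gripper_width: 0.3
grasp_force: 0.0
```

send_rows(
  targets=[
    {"gripper": 1, "x": 0, "y": 0, "z": 0.2, "ax": 0, "ay": 0, "az": 0},
    {"gripper": 1, "x": 0, "y": 0, "z": 0.1, "ax": 0, "ay": 0, "az": 0},
    {"gripper": 1, "x": 0, "y": 0, "z": 0, "ax": 0, "ay": 0, "az": 0},
  ],
)

```text
clock: 4.08
position: [539.0, 109.5, 50.3]
ee_rot: [-0.668, 0.745, -0.001, 0.002]
contact_force: [0.1, -0.2, 0.5]
gripper_width: 0.2
grasp_force: 0.0
```

```bash
python3 -c "
from h import *
st()"
```

```text
t 4.0833 clamp xyz [  3.6 163.   50.3] toolx deg -96.25 F [ 0.1 -0.2  0.5] w 0.1614942115811785
```

send_rows(
  targets=[
    {"gripper": 1, "x": 0, "y": 0, "z": 0.2, "ax": 0, "ay": 0, "az": 0},
    {"gripper": 1, "x": 0, "y": 0, "z": 0, "ax": 0, "ay": 0, "az": 0},
  ],
)

```text
clock: 4.25
position: [538.1, 109.2, 47.4]
ee_rot: [-0.667, 0.745, -0.0, 0.001]
contact_force: [-0.3, 0.2, -0.9]
gripper_width: 0.1
grasp_force: 0.0
```

send_rows(
  targets=[
    {"gripper": 1, "x": 0, "y": 0, "z": 0.2, "ax": 0, "ay": 0, "az": 0},
    {"gripper": 1, "x": 0, "y": 0, "z": 0, "ax": 0, "ay": 0, "az": 0},
  ],
)

```text
clock: 4.42
position: [537.5, 108.9, 44.5]
ee_rot: [-0.667, 0.745, -0.0, 0.0]
contact_force: [0.4, 0.0, 0.5]
gripper_width: -0.1
grasp_force: 0.0
```

send_rows(
  targets=[
    {"gripper": 1, "x": 0, "y": 0, "z": 0.2, "ax": 0, "ay": 0, "az": 0},
    {"gripper": 1, "x": 0, "y": 0, "z": 0, "ax": 0, "ay": 0, "az": 0},
  ],
)

```text
clock: 4.58
position: [537.3, 108.8, 42.0]
ee_rot: [-0.667, 0.745, 0.0, -0.0]
contact_force: [-0.3, 0.2, 0.6]
gripper_width: -0.2
grasp_force: 0.0
```

send_rows(
  targets=[
    {"gripper": 1, "x": 0, "y": 0, "z": 0.15, "ax": 0, "ay": 0, "az": 0},
    {"gripper": 1, "x": 0, "y": 0, "z": 0, "ax": 0, "ay": 0, "az": 0},
    {"gripper": 1, "x": 0, "y": 0, "z": 0, "ax": 0, "ay": 0, "az": 0},
  ],
)

```text
clock: 4.83
position: [537.4, 108.8, 40.6]
ee_rot: [-0.667, 0.745, 0.0, -0.0]
contact_force: [0.6, 0.0, -0.1]
gripper_width: -0.3
grasp_force: 0.0
```

send_rows(
  targets=[
    {"gripper": 1, "x": 0, "y": 0, "z": 0.1, "ax": 0, "ay": 0, "az": 0},
    {"gripper": 1, "x": 0, "y": 0, "z": 0, "ax": 0, "ay": 0, "az": 0},
    {"gripper": 1, "x": 0, "y": 0, "z": 0, "ax": 0, "ay": 0, "az": 0},
  ],
)

```text
clock: 5.08
position: [537.7, 108.9, 40.1]
ee_rot: [-0.668, 0.745, -0.0, 0.0]
contact_force: [-0.4, -0.5, 2.4]
gripper_width: -0.2
grasp_force: 1.4
```

send_rows(
  targets=[
    {"gripper": 1, "x": 0, "y": 0, "z": 0.1, "ax": 0, "ay": 0, "az": 0},
    {"gripper": 1, "x": 0, "y": 0, "z": 0, "ax": 0, "ay": 0, "az": 0},
    {"gripper": 1, "x": 0, "y": 0, "z": 0, "ax": 0, "ay": 0, "az": 0},
  ],
)

```text
clock: 5.33
position: [537.7, 108.9, 40.1]
ee_rot: [-0.668, 0.744, -0.0, 0.0]
contact_force: [-2.9, -0.2, 9.0]
gripper_width: -0.3
grasp_force: 4.5
```

Touching the mark at 9 N. Now sliding along the edge (tool +x).

send_rows(
  targets=[
    {"gripper": 1, "x": 0.4, "y": 0, "z": 0, "ax": 0, "ay": 0, "az": 0},
    {"gripper": 1, "x": 0.6, "y": 0, "z": 0, "ax": 0, "ay": 0, "az": 0},
    {"gripper": 1, "x": 0.6, "y": 0, "z": 0, "ax": 0, "ay": 0, "az": 0},
    {"gripper": 1, "x": 0.6, "y": 0, "z": 0, "ax": 0, "ay": 0, "az": 0},
    {"gripper": 1, "x": 0.6, "y": 0, "z": 0, "ax": 0, "ay": 0, "az": 0},
  ],
)

```text
clock: 5.75
position: [536.6, 82.1, 40.1]
ee_rot: [-0.668, 0.744, -0.001, 0.003]
contact_force: [0.1, 3.5, 5.8]
gripper_width: 0.0
grasp_force: 2.7
```

send_rows(
  targets=[
    {"gripper": 1, "x": 0.6, "y": 0, "z": 0, "ax": 0, "ay": 0, "az": 0},
    {"gripper": 1, "x": 0.6, "y": 0, "z": 0, "ax": 0, "ay": 0, "az": 0},
    {"gripper": 1, "x": 0.6, "y": 0, "z": 0, "ax": 0, "ay": 0, "az": 0},
    {"gripper": 1, "x": 0.6, "y": 0, "z": 0, "ax": 0, "ay": 0, "az": 0},
    {"gripper": 1, "x": 0.6, "y": 0, "z": 0, "ax": 0, "ay": 0, "az": 0},
  ],
)

```text
clock: 6.17
position: [533.3, 52.2, 40.1]
ee_rot: [-0.668, 0.744, -0.001, 0.003]
contact_force: [0.2, 3.1, 4.9]
gripper_width: 0.1
grasp_force: 2.8
```

```bash
python3 -c "
from h import *
st()"
```

```text
t 6.1667 clamp xyz [  4.1 105.4  40.1] toolx deg -96.21 F [0.2 3.1 4.9] w 0.0814779592990662
```

send_rows(
  targets=[
    {"gripper": 1, "x": 0.6, "y": 0.05, "z": 0.05, "ax": 0, "ay": 0, "az": 0},
    {"gripper": 1, "x": 0.6, "y": 0.05, "z": 0, "ax": 0, "ay": 0, "az": 0},
    {"gripper": 1, "x": 0.6, "y": 0.05, "z": 0, "ax": 0, "ay": 0, "az": 0},
    {"gripper": 1, "x": 0.6, "y": 0.05, "z": 0, "ax": 0, "ay": 0, "az": 0},
    {"gripper": 1, "x": 0.6, "y": 0, "z": 0, "ax": 0, "ay": 0, "az": 0},
  ],
)

```text
clock: 6.58
position: [528.6, 22.7, 39.9]
ee_rot: [-0.668, 0.744, -0.001, 0.003]
contact_force: [1.0, 4.8, 6.9]
gripper_width: -0.2
grasp_force: 3.4
```

send_rows(
  targets=[
    {"gripper": 1, "x": 0.6, "y": 0, "z": 0, "ax": 0, "ay": 0, "az": 0},
    {"gripper": 1, "x": 0.6, "y": 0, "z": 0, "ax": 0, "ay": 0, "az": 0},
    {"gripper": 1, "x": 0.6, "y": 0, "z": 0, "ax": 0, "ay": 0, "az": 0},
    {"gripper": 1, "x": 0.6, "y": 0, "z": 0, "ax": 0, "ay": 0, "az": 0},
    {"gripper": 1, "x": 0.6, "y": 0, "z": 0, "ax": 0, "ay": 0, "az": 0},
  ],
)

```text
clock: 7.0
position: [525.3, -7.2, 39.9]
ee_rot: [-0.668, 0.744, -0.001, 0.003]
contact_force: [0.7, 4.9, 8.1]
gripper_width: -0.2
grasp_force: 3.5
```

```bash
python3 -c "
from h import *
st()"
```

```text
t 7.0 clamp xyz [ 2.4 45.5 39.9] toolx deg -96.2 F [0.7 4.9 8.1] w -0.15519856540732235
```

send_rows(
  targets=[
    {"gripper": 1, "x": 0.6, "y": 0, "z": 0, "ax": 0, "ay": 0, "az": 0},
    {"gripper": 1, "x": 0.6, "y": 0, "z": 0, "ax": 0, "ay": 0, "az": 0},
    {"gripper": 1, "x": 0.6, "y": 0, "z": 0, "ax": 0, "ay": 0, "az": 0},
    {"gripper": 1, "x": 0.6, "y": 0, "z": 0, "ax": 0, "ay": 0, "az": 0},
    {"gripper": 1, "x": 0.6, "y": 0, "z": 0, "ax": 0, "ay": 0, "az": 0},
  ],
)

```text
clock: 7.42
position: [522.0, -37.2, 39.9]
ee_rot: [-0.668, 0.744, -0.002, 0.003]
contact_force: [0.7, 4.1, 7.0]
gripper_width: -0.2
grasp_force: 3.5
```

send_rows(
  targets=[
    {"gripper": 1, "x": 0.4, "y": 0, "z": 0, "ax": 0, "ay": 0, "az": 0},
    {"gripper": 1, "x": 0.4, "y": 0, "z": 0, "ax": 0, "ay": 0, "az": 0},
  ],
)

```text
clock: 7.58
position: [521.0, -45.2, 39.9]
ee_rot: [-0.668, 0.744, -0.002, 0.003]
contact_force: [0.2, 4.0, 7.2]
gripper_width: -0.1
grasp_force: 3.5
```

send_rows(
  targets=[
    {"gripper": 1, "x": 0.4, "y": 0, "z": 0, "ax": 0, "ay": 0, "az": 0},
    {"gripper": 1, "x": 0.4, "y": 0, "z": 0, "ax": 0, "ay": 0, "az": 0},
  ],
)

```text
clock: 7.75
position: [519.6, -53.4, 39.5]
ee_rot: [-0.668, 0.744, -0.001, 0.002]
contact_force: [0.4, -0.1, -0.1]
gripper_width: 0.0
grasp_force: 0.0
```

send_rows(
  targets=[
    {"gripper": 1, "x": 0.4, "y": 0, "z": 0, "ax": 0, "ay": 0, "az": 0},
    {"gripper": 1, "x": 0.4, "y": 0, "z": 0, "ax": 0, "ay": 0, "az": 0},
  ],
)

```text
clock: 7.92
position: [516.0, -62.4, 37.9]
ee_rot: [-0.667, 0.745, 0.0, -0.001]
contact_force: [-0.6, -1.3, -0.7]
gripper_width: -0.0
grasp_force: 0.0
```

```bash
python3 -c "
from h import *
st()"
```

```text
t 7.9167 clamp xyz [ -0.9 -10.4  37.9] toolx deg -96.28 F [-0.6 -1.3 -0.7] w -0.01996506231045483
```

Force fell to zero and the tip dropped from about y = -2, so this is the groove, where the image put it. I'll centre in it and press.

send_rows(
  targets=[
    {"gripper": 1, "x": 0.4, "y": -0.1, "z": 0, "ax": 0, "ay": 0, "az": 0},
    {"gripper": 1, "x": 0.4, "y": -0.1, "z": 0.1, "ax": 0, "ay": 0, "az": 0},
    {"gripper": 1, "x": 0, "y": 0, "z": 0.2, "ax": 0, "ay": 0, "az": 0},
    {"gripper": 1, "x": 0, "y": 0, "z": 0.2, "ax": 0, "ay": 0, "az": 0},
    {"gripper": 1, "x": 0, "y": 0, "z": 0, "ax": 0, "ay": 0, "az": 0},
  ],
)

```text
clock: 8.33
position: [517.4, -70.2, 32.6]
ee_rot: [-0.667, 0.745, 0.0, -0.001]
contact_force: [0.5, -0.2, -0.1]
gripper_width: -0.0
grasp_force: 0.0
```

```bash
python3 -c "
from h import *
st()"
```

```text
t 8.3333 clamp xyz [  1.3 -18.   32.6] toolx deg -96.28 F [ 0.5 -0.2 -0.1] w -0.02788186248787595
```

send_rows(
  targets=[
    {"gripper": 1, "x": 0, "y": 0, "z": 0.2, "ax": 0, "ay": 0, "az": 0},
    {"gripper": 1, "x": 0, "y": 0, "z": 0.2, "ax": 0, "ay": 0, "az": 0},
    {"gripper": 1, "x": 0, "y": 0, "z": 0, "ax": 0, "ay": 0, "az": 0},
  ],
)

```text
clock: 8.58
position: [517.8, -70.1, 29.6]
ee_rot: [-0.668, 0.744, -0.0, -0.0]
contact_force: [-1.7, -0.7, 6.3]
gripper_width: 0.0
grasp_force: 2.9
```

send_rows(
  targets=[
    {"gripper": 1, "x": 0, "y": 0, "z": 0.2, "ax": 0, "ay": 0, "az": 0},
    {"gripper": 1, "x": 0, "y": 0, "z": 0.2, "ax": 0, "ay": 0, "az": 0},
    {"gripper": 1, "x": 0, "y": 0, "z": 0, "ax": 0, "ay": 0, "az": 0},
    {"gripper": 1, "x": 0, "y": 0, "z": 0, "ax": 0, "ay": 0, "az": 0},
  ],
)

```text
clock: 8.92
position: [517.8, -70.1, 26.1]
ee_rot: [-0.668, 0.744, -0.0, -0.0]
contact_force: [-2.2, -0.5, 6.8]
gripper_width: -0.2
grasp_force: 3.7
```

send_rows(
  targets=[
    {"gripper": 1, "x": 0, "y": 0, "z": 0.15, "ax": 0, "ay": 0, "az": 0},
    {"gripper": 1, "x": 0, "y": 0, "z": 0, "ax": 0, "ay": 0, "az": 0},
    {"gripper": 1, "x": 0, "y": 0, "z": 0, "ax": 0, "ay": 0, "az": 0},
  ],
)

```text
clock: 9.17
position: [517.8, -70.1, 24.7]
ee_rot: [-0.668, 0.744, -0.0, -0.0]
contact_force: [-2.5, -1.0, 8.1]
gripper_width: -0.3
grasp_force: 4.0
```

send_rows(
  targets=[
    {"gripper": 1, "x": 0, "y": 0, "z": 0.15, "ax": 0, "ay": 0, "az": 0},
    {"gripper": 1, "x": 0, "y": 0, "z": 0, "ax": 0, "ay": 0, "az": 0},
    {"gripper": 1, "x": 0, "y": 0, "z": 0, "ax": 0, "ay": 0, "az": 0},
  ],
)

```text
clock: 9.42
position: [517.9, -70.1, 24.0]
ee_rot: [-0.668, 0.744, -0.0, -0.0]
contact_force: [-4.5, 0.5, 13.3]
gripper_width: 0.2
grasp_force: 6.6
```

send_rows(
  targets=[
    {"gripper": 1, "x": 0, "y": 0, "z": 0.1, "ax": 0, "ay": 0, "az": 0},
    {"gripper": 1, "x": 0, "y": 0, "z": 0, "ax": 0, "ay": 0, "az": 0},
    {"gripper": 1, "x": 0, "y": 0, "z": 0, "ax": 0, "ay": 0, "az": 0},
  ],
)

```text
clock: 9.67
position: [517.9, -70.1, 23.9]
ee_rot: [-0.668, 0.744, -0.0, -0.0]
contact_force: [-6.0, 1.4, 19.7]
gripper_width: 0.0
grasp_force: 9.8
```

```bash
python3 - <<'E'
from h import *
st()
p,d=arm.get_image('side');cv2.imwrite('pics/side2.png',cv2.resize(p[90:270,200:420],None,fx=3,fy=3)[:,:,::-1])
q,d=arm.get_image('wrist');cv2.imwrite('pics/wrist2.png',q[:,:,::-1])
st()
E
```

```text
t 9.6667 clamp xyz [  1.8 -17.8  23.9] toolx deg -96.17 F [-6.   1.4 19.7] w 0.018297892250047437
t 9.7667 clamp xyz [  1.8 -17.8  23.9] toolx deg -96.17 F [-5.   1.1 19. ] w 0.003397348752818009
```

View pics/side2.png

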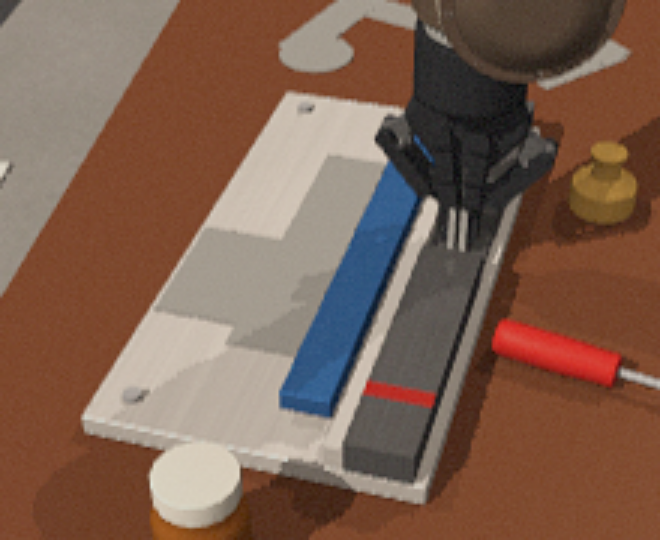

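The side view shows the fingertip down in the groove at (465,235) and the blue jaw standing higher above the bed at (310,400). The weight, awl and jar are where they were. The stop shows in the readings too: z = 23.9, with the force climbing to 19 N. Handing in.

```bash
python3 -c "
from bench import arm
print(arm.job_done())"
```

```text
the job is handed in; nothing more can be done
None
```

I touched the red mark, slid the shut fingertip along the edge to the groove, and handed in while still holding the key at its stop (about 19 N) with the blue jaw lifted; the weight, awl and jar were not touched.

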